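# Aim the viewing lamp at the staining dish and bring its brightness ring up to the set tab

### The arm

A 6-joint arm with a two-finger parallel gripper is mounted at the origin on the work surface. World frame = base frame: x ahead of the robot, y to its left, z up, the work surface at z = 0. Lengths are in m, angles in rad, forces in N, time in s.
With the tool pointing down it reaches from about 0.35 to 0.975 m from the base axis. Payload 4.9 kg.
Tool frame: the origin (TCP) lies on the centre line of the jaws, within the pads' length; the fingertips stand manip.tcp_to_tips ahead of it and the grasp point (between the pads) is the TCP (manip.tcp_to_tips is the distance from the TCP to the fingertips, in m); y points along the fingers, z is the direction in which the jaws open and shut, and the axes are right-handed (so a half turn about y gives the same grasp; the last joint's range is limited). The gripper opens to 85 mm and grips with 20 to 120 N. Pads are 22 mm wide; open, the fingers measure 114 mm over their backs; the gripper's body (76 mm by 85 mm) begins 54 mm behind the grasp point. The pads swing forward as they close: fully open they stand 13 mm farther back than shut.
Start: joints at [1.09, 0.053, 1.613, -0, 1.476, -0.119], TCP at [0.221, 0.585, 0.25] pointing down, gripper open.
Joint ranges: [-3.01, 3.01], [-1.01, 2.22], [0.06, 2.58], [-1.02, 4.17], [0.09, 2.62], [-3.14, 3.14]. Speed limits (rad/s): [2.57, 2.57, 3.14, 3.14, 3.14, 3.14].

### API

Orientations are given as a unit quaternion [w, x, y, z].
In Python, from plant import manip gives the robot as it stands.
- The arm moves only by the tool apply_moves, never from a script. Its argument "moves" is a list of rows, each a list of 7 numbers: the gripper's target within -1 to 1 (shut at 1, half-way at 0, fully open at -1), then the shift along the tool's x, y, z in mm, then the turn, a rotation vector about the tool's x, y, z in degrees. A call has 1 to 20 rows; each row shifts and turns the commanded pose from where the row before left it, along the tool's axes as they then stand; what a row does not reach is not made up. A row lasts 1/10 s, in which the tool goes at most 50 mm and 8.59 degrees, less where a joint would pass 70% of its speed; a pose out of reach is approached as far as the arm can. A call with a gripper value outside its range is refused whole. The fingers move at their own pace and stop on an object; the grip force is fixed at half the most. Time passes only in rows, so rows that do not move let the fingers close. It gives the time, the measured TCP pose, the force and the opening at its end, in the units of the state.
- manip.state(): the state, without advancing time (a new reading comes with each control period).
- manip.grab_frame(name): name is "side" or "top"; returns the picture (384x512x3 uint8, blue, green, red); there is no depth.
- manip.calibration(name): a dict with "mtx" (3x3 intrinsics, pixels), "T" (4x4, takes a point from camera to world coordinates). Camera axes: x right, y down, z forward; pixel columns grow to the right and rows downward; lengths in m; the calibration is good to about 2 mm. A picture is of the moment at which its call begins. calibration takes no time and is no camera call.
- manip.job_done(): hands the job in, once; it reports no verdict.
The state is a dict: "time": time; "joint_pos": joint angles; "joint_vel": joint speeds; "joint_efforts": joint torques, N m; "tool_pos": TCP position; "tool_rot": TCP orientation; "contact_force": force on the tool from outside, world axes, zero at the start; "ft_torque": the same for the moment, N m; "gripper_width": opening from 0.0 (shut) to 1.0 (fully open).
Only numpy, scipy, OpenCV 4.12 (cv2) and the standard library are available. Lean on these libraries where they do the work, as an engineer would, in place of code of your own. Each camera call takes 0.05 s, during which the arm holds its last target. There are 200 camera calls.

### The job

Set up the viewing lamp for checking the slides in the open glass staining dish: swivel its light panel so that the lit face looks squarely towards the dish, and lean the panel forward (top towards the face side) about 30 degrees from upright. Turn the outer ring of the two nested knobs on its base clockwise until the ring's pointer lines up with the small dark tab on the dial; the two guard posts stop the gripper, so let go and take the ring again on the way. Leave the inner knob and the tab as they are set, and disturb nothing else on the bench.

Things in the scene. Friction and masses are not known exactly. Their poses are not given: they have to be found in the camera images.
- lamp: Viewing lamp base, fixed: white slab 150 (x) x 420 (y, -230 to +190) x 45 mm high, origin on the bench; +x away from the robot, +y left. Panel post at (0, 110) mm, dial with nested knobs at (0, -150) mm in its frame. Dial face, radius 62 mm, is 49 mm above the bench. Two fixed guard posts (11 mm thick, top 105 mm above the bench) stand 53.5 mm from the knob axis at its lamp +y and -y sides.
- ring_grip (a point): On the vertical axis of the nested knobs at mid height of the outer ring, 85 mm above the bench. Outer ring: black fluted disc, diameter 66, height 24 mm (73 to 97 above the bench) on a 38 mm neck. Inner knob above it: diameter 33, from 99 to 118 mm above the bench, turns very easily. Fingers straddling the ring, tips 60 to 75 mm above the bench, clear pointer, tab and inner knob.
- ring (a joint): Angle of the outer ring, rad: 0 when its pointer points to lamp +y, pi/2 when it points to lamp +x, growing clockwise seen from above. Range 0 to 3.1. Stays where it is left; needs about 0.06 N m.
- pointer_tip (a point): Tip of the ring's white pointer, a flat finger below the ring, 43.5 mm from the knob axis, 55 mm above the bench (pointer 5 mm wide, 52 to 56 mm above the bench). A white line on top of the ring points the same way.
- tab (a joint): Angle of the set tab on the dial, in the same measure as joint ring: the ring's pointer lines up with it when the two values are equal. Leave it where it is.
- tab_tip (a point): Point just inside the set tab (dark steel block 13 x 6 x 8 mm on the dial's rim, from 47 to 60 mm from the knob axis, top 57 mm above the bench), 43.5 mm from the knob axis, 55 mm above the bench: where the pointer tip must come.
- inner_tip (a point): End of the white line on the inner knob's grip bar (33 x 9 x 10 mm), 16.5 mm from the knob axis, 118 mm above the bench. It must stay put.
- turntable (a point): Where the panel's vertical swivel axis crosses its horizontal tilt hinge, 101 mm above the bench; the frame swivels with the panel (not tilting): the lit face looks to its -x, its y lies along the hinge.
- swivel (a joint): Swivel of the light panel, rad: 0 when its face looks to lamp -x; grows anticlockwise seen from above. Range -1.3 to 1.3. Stays where it is left; needs about 0.1 N m.
- handle (a point): Middle of the panel's round steel carrying bar: 16 mm diameter, 144 mm long along the panel's width, on two 12 mm stalks 64 mm either side; 150 mm from the tilt hinge. Panel: 170 wide, 20 thick, from 13 to 103 mm from the hinge, so 39 mm is free between bar and panel. Can be pinched across from above; the bar may turn between the fingers as the panel tilts.
- dish: Open rectangular glass staining dish, 115 x 90 x 65 mm, 7 mm walls, with a steel carrier of glass slides in it; origin at the centre of its underside. It stands before the lamp, to the left or the right, a round lidded jar on the other side. Leave it where it stands.
- panel (a joint): Tilt of the light panel about its hinge, rad: 0 upright, positive when its top leans forward to the face side, negative backwards; range -0.6 to 0.95. A stiff hinge: stays where it is left, needs about 0.45 N m (3 to 4 N at the bar).
- jar: Amber staining jar, 84 mm wide at the foot, 96 mm high, clay-coloured lid; origin under its centre. Stands before the lamp on the other side than the dish. A bystander.
- jar2: Another such jar, far to the left. A bystander.
- beaker: Empty glass beaker, 72 mm wide, 85 mm high, behind the lamp. A bystander.
- bottle: Amber bottle, 68 mm wide, 150 mm high, to the right. A bystander.
- slidebox: Grey slide box, 85 x 70 x 30 mm, before the dial. A bystander.
- tray: Steel tray, 200 x 150 x 35 mm, to the right. A bystander.
- forceps: Steel forceps, 140 mm long, to the left. A bystander.
Things that resemble listed ones, but are neither listed nor needed, are in the scene too. What is shaped like the dish but green or purple is not meant.

How it is judged:
By the outcome, as a careful person would: the job done as asked, in the order asked, and still so for the second after the job is handed in, with the robot touching nothing.
It also fails if it takes over 58 s, if anything falls off the work surface, if the arm or the gripper's body presses on something with over 40 N, if the wrist force passes 120 N, or if a joint passes its speed limit or range.

## Working session

There is one attempt and no reset: what is moved stays moved. The work goes in short steps, Python scripts to look and compute and a tool call to move; the robot and the scene stay as the last step left them, time stands still between calls to the robot, and variables do not carry over. Pictures are saved under pics/ and viewed, about 8 in all and at most 12, crops included, and the job is handed in when it is done.

Besides the shell and the picture viewer there is one more tool, called after "Call:" as a command line: name --pt "numbers of a row" for each row, then --argument value for the rest. apply_moves: Moves the arm, as the interface text tells. Its arguments: {"type":"object","properties":{"moves":{"type":"array","items":{"type":"array","items":{"type":"number"}}}},"required":["moves"]}

```bash
mkdir -p pics; ls
cat > h.py <<'E'
import numpy as np,cv2
from plant import manip
def ray(n,u,v):
    c=manip.calibration(n);T=np.array(c["T"]);d=np.linalg.inv(np.array(c["mtx"]))@[u,v,1.]
    return T[:3,3],T[:3,:3]@d
def onz(n,u,v,z):
    o,d=ray(n,u,v);return o+d*(z-o[2])/d[2]
def px(n,p):
    c=manip.calibration(n);T=np.linalg.inv(np.array(c["T"]));q=np.array(c["mtx"])@(T[:3,:3]@np.array(p)+T[:3,3]);return q[:2]/q[2]
E
python3 - <<'E'
from h import *
for n in("top","side"):
    im=manip.grab_frame(n);cv2.imwrite(f"pics/{n}0.png",im);cv2.imwrite(f"pics/{n}0b.png",cv2.resize(im,(800,600),interpolation=cv2.INTER_CUBIC))
    c=manip.calibration(n);print(n,np.round(c["T"],3).tolist(),np.round(c["mtx"],1).tolist())
print(manip.state(),manip.tcp_to_tips)
E
```

```text
pics
top [[-0.068, -0.977, 0.204, 0.288], [-0.998, 0.066, -0.016, 0.019], [0.002, -0.205, -0.979, 1.15], [0.0, 0.0, 0.0, 1.0]] [[347.2, 0.0, 256.6], [0.0, 347.2, 193.1], [0.0, 0.0, 1.0]]
side [[-0.887, -0.248, 0.389, -0.219], [-0.461, 0.482, -0.745, 1.368], [-0.003, -0.84, -0.542, 1.146], [0.0, 0.0, 0.0, 1.0]] [[475.8, 0.0, 263.9], [0.0, 475.8, 190.0], [0.0, 0.0, 1.0]]
{'time': 0.1, 'joint_pos': array([ 1.09000331e+00,  5.33204065e-02,  1.61416754e+00,  4.07213071e-05,
        1.47601541e+00, -1.19010878e-01]), 'joint_vel': array([-0.00041012, -0.00116224, -0.00328874,  0.00157623, -0.0023066 ,
        0.00067617]), 'joint_efforts': array([-1.31582756e-04, -3.94900453e+01, -3.71365678e+01, -1.08569589e-04,
        3.92136208e-03, -1.28294491e-05]), 'tool_pos': array([0.22096018, 0.58406574, 0.24916112]), 'tool_rot': array([-0.69492775,  0.69621005, -0.12742744,  0.12700091]), 'contact_force': array([-0.18816481, -0.56326185, -0.19846602]), 'ft_torque': array([0.03944302, 0.0029342 , 0.01412482]), 'gripper_width': 0.998911401637888} 0.019
```

View pics/top0b.png

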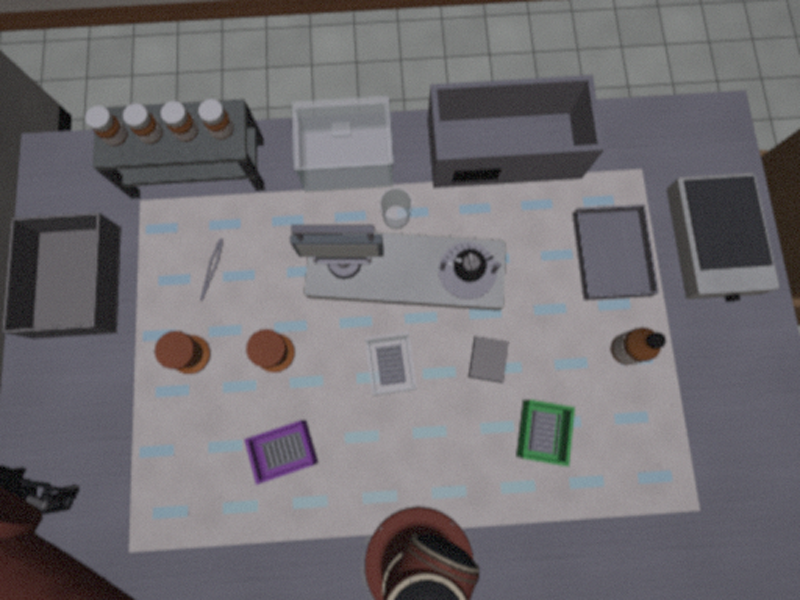

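View pics/side0b.png

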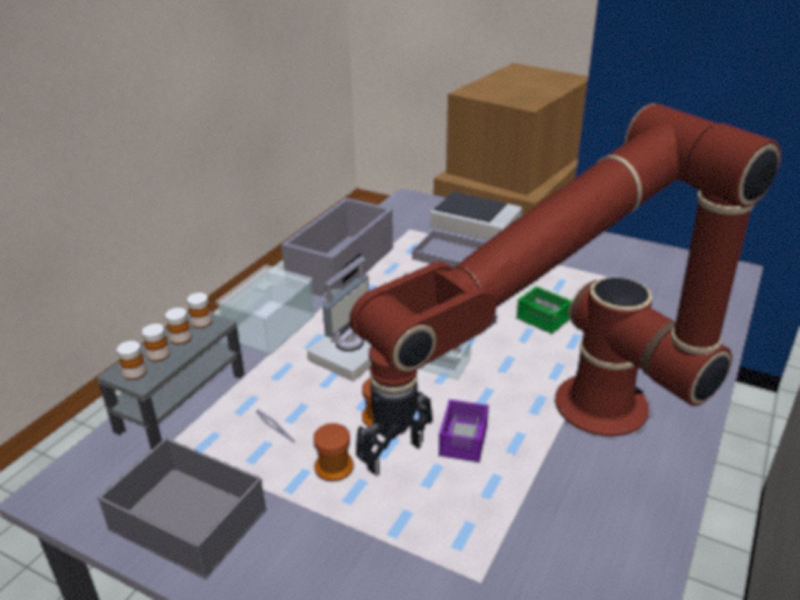

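Run:
```python
from h import *
im=cv2.imread("pics/top0.png")
# average frames
f=np.mean([manip.grab_frame("top").astype(float) for _ in range(6)],0).astype(np.uint8)
cv2.imwrite("pics/topavg.png",f)
a=cv2.resize(f[135:205,180:330],None,fx=5.3,fy=5.3,interpolation=cv2.INTER_CUBIC)
b=cv2.resize(f[205:260,180:330],None,fx=5.3,fy=5.3,interpolation=cv2.INTER_CUBIC)[:225]
o=np.vstack([a,b]);cv2.imwrite("pics/crop1.png",o);print(o.shape)
```

```text
(596, 795, 3)
```

View pics/crop1.png

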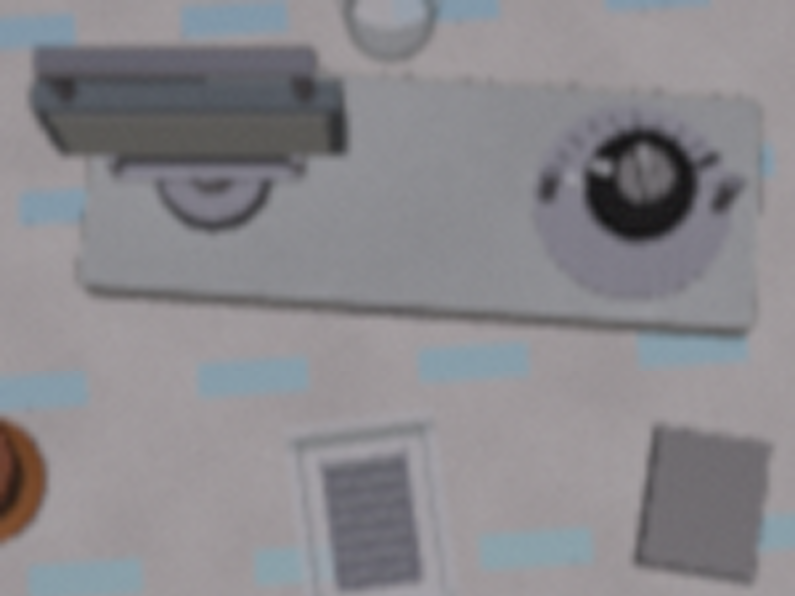

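```bash
cat >> h.py <<'E'
def cz(u,v,z): return onz("top",180+(u+.5)/5.3-.5,135+(v+.5)/5.3-.5,z)
E
python3 - <<'E'
from h import *
f=cv2.imread("pics/topavg.png")
P=lambda *a:print(a[0],np.round(cz(*a[1:]),4))
P("FL",84,288,.045);P("FR",750,328,.045);P("BR",762,100,.045)
P("dial",640,200,.049);P("ring",640,187,.097);P("inner",645,172,.118)
P("line",603,165,.097);P("tip",572,180,.055);P("tab",708,160,.055)
P("g+",548,180,.105);P("g-",735,185,.105)
P("dishL",292,440,.065);P("dishR",433,425,.065)
P("inn a",640,145,.118);P("inn b",652,200,.118)
P("barL",35,52,.251);P("barR",316,52,.251);P("panL",35,85,.2);P("panR",340,85,.2)
P("hingeL",118,165,.101);P("hingeR",300,168,.101)
# dish outline
g=f[200:265,225:280]
cv2.imwrite("pics/crop2.png",np.hstack([cv2.resize(f[202:262,222:282],(400,400),interpolation=cv2.INTER_CUBIC),cv2.resize(f[150:196,276:322],(400,400),interpolation=cv2.INTER_CUBIC)]))
E
```

```text
FL [0.5458 0.1983 0.045 ]
FR [ 0.4932 -0.2078  0.045 ]
BR [ 0.6382 -0.2309  0.045 ]
dial [ 0.5775 -0.1476  0.049 ]
ring [ 0.5728 -0.1411  0.097 ]
inner [ 0.576  -0.1416  0.118 ]
line [ 0.5878 -0.1204  0.097 ]
tip [ 0.5915 -0.106   0.055 ]
tab [ 0.5986 -0.1911  0.055 ]
g+ [ 0.5786 -0.0862  0.105 ]
g- [ 0.5681 -0.1958  0.105 ]
dishL [0.4404 0.0749 0.065 ]
dishR [ 0.4437 -0.0093  0.065 ]
inn a [ 0.5925 -0.1403  0.118 ]
inn b [ 0.5589 -0.1441  0.118 ]
barL [0.6237 0.186  0.251 ]
barR [0.614  0.0419 0.251 ]
panL [0.624 0.196 0.2  ]
panR [0.6129 0.0313 0.2   ]
hingeL [0.606  0.1668 0.101 ]
hingeR [0.5969 0.0594 0.101 ]
```

View pics/crop2.png

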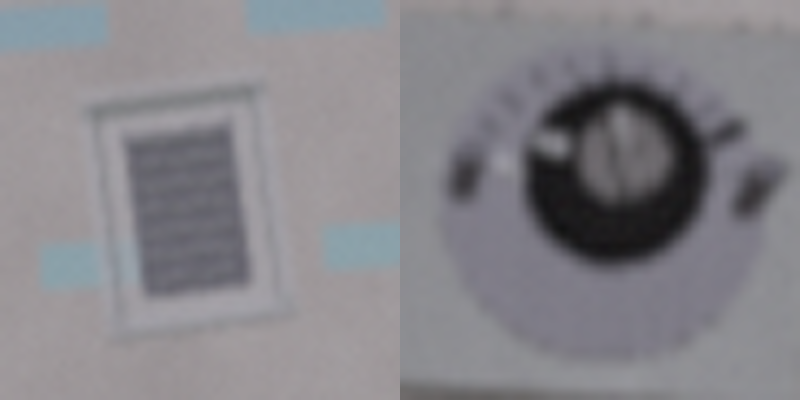

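Run:
```python
from h import *
def c2(u,v,z,l=1):
    return onz("top",*( (222+(u+.5)*.15-.5,202+(v+.5)*.15-.5) if l else (276+(u-400+.5)*.115-.5,150+(v+.5)*.115-.5)),z)[:2]
d=np.array([c2(*p,.065) for p in((88,108),(262,88),(297,318),(113,340))])
print(d.round(4),np.linalg.norm(d-np.roll(d,1,0),axis=1),d.mean(0))
ca=np.array([c2(*p,.045) for p in((125,140),(232,122),(250,282),(146,297))]);print("carrier",ca.mean(0))
K=np.array([.575,-.142]);ya=np.array([.1285,.992]);xa=np.array([.992,-.1285])
def ang(p):q=p-K;return np.degrees(np.arctan2(q@xa,q@ya)),np.linalg.norm(q)
for n,u,v,z in(("tip",503,160,.055),("tabc",728,133,.055),("tab-in",712,144,.057),("tab-out",744,122,.057),("line",553,143,.097),("ringc",617,172,.097),("dialc",602,202,.049),("g+top",466,160,.105),("g-top",770,168,.105),("g+bot",462,192,.049),("g-bot",745,212,.049)):
    p=c2(u,v,z,0);print(n,p.round(4),ang(p))
f=cv2.imread("pics/topavg.png")
# dial mask: purple-ish dial vs slab by saturation; ring: dark
g=f[150:200,274:326].astype(int)
m=((g.max(2)<60)).astype(np.uint8)
n,l,s,c=cv2.connectedComponentsWithStats(m);print(s[1:],c[1:]+[274,150])
P=np.array([.6106,.1147]);D=d.mean(0);print("face yaw",np.degrees(np.arctan2(P[1]-D[1],P[0]-D[0])))
```

```text
[[ 0.4398  0.0746]
 [ 0.4438 -0.008 ]
 [ 0.3355 -0.0166]
 [ 0.3312  0.069 ]] [0.10876771 0.08270188 0.10865595 0.08573832] [0.38758318 0.02977763]
carrier [0.39072138 0.03071812]
tip [ 0.5935 -0.1057] (np.float64(19.705942188049935), np.float64(0.040717689380953555))
tabc [ 0.5984 -0.1914] (np.float64(147.29353991811635), np.float64(0.054613058179352456))
tab-in [ 0.5939 -0.1845] (np.float64(148.6433235478247), np.float64(0.04655274065607952))
tab-out [ 0.6017 -0.1974] (np.float64(146.92039876768982), np.float64(0.06152104049054867))
line [ 0.587  -0.1196] (np.float64(20.749149194962346), np.float64(0.025383047905087084))
ringc [ 0.5746 -0.1417] (np.float64(-67.68276185535187), np.float64(0.0005122101362191345))
dialc [ 0.5763 -0.1423] (np.float64(95.64235321956087), np.float64(0.0013494081972969013))
g+top [ 0.5805 -0.0868] (np.float64(-1.7139675843451356), np.float64(0.055466704798809295))
g-top [ 0.5702 -0.1955] (np.float64(177.78365500078002), np.float64(0.05372815606066205))
g+bot [ 0.5838 -0.0899] (np.float64(2.166961796698932), np.float64(0.0528333440450405))
g-bot [ 0.5688 -0.1958] (np.float64(179.19730837875008), np.float64(0.0541336274920324))
[[ 17  10  20  20 207]] [[300.49758454 170.647343  ]]
face yaw 20.846287187970276
```

```bash
cat >> h.py <<'E'
from scipy.spatial.transform import Rotation as R
def rot():
    q=manip.state()["tool_rot"];return R.from_quat(np.r_[q[1:],q[0]])
def plan(p,yaw=None):
    """total shift (mm, tool axes now); then turn about tool y (deg) putting the jaw axis at world yaw (deg, mod 180)"""
    s=manip.state();r=rot();M=r.as_matrix()
    z=np.degrees(np.arctan2(M[1,2],M[0,2]))
    print("t",round(s["time"],2),"pos",s["tool_pos"].round(4),"jawyaw",round(z,2),"down",M[:,1].round(3),"F",s["contact_force"].round(1),"w",round(s["gripper_width"],3),"j",s["joint_pos"].round(2))
    print("shift mm",(r.inv().apply(np.array(p)-s["tool_pos"])*1000).round(1))
    if yaw is not None: print("turn y",round(-((yaw-z+90)%180-90),2))
E
python3 -c "
from h import *
plan([.619,.114,.36],-3.8)"
```

```text
t 0.4 pos [0.2212 0.5845 0.2501] jawyaw 69.27 down [-0. -0. -1.] F [-0.  -0.3  0.4] w 0.998 j [ 1.09  0.05  1.61  0.    1.48 -0.12]
shift mm [ 538.6 -109.8 -299.2]
turn y 73.07
```

Call:
apply_moves --pt "-1 0 -40 0 0 0 0" --pt "-1 0 -40 0 0 0 0" --pt "-1 0 -30 0 0 0 0" --pt "-1 38 0 -21 0 0 0" --pt "-1 38 0 -21 0 0 0" --pt "-1 38 0 -21 0 0 0" --pt "-1 38 0 -21 0 0 0" --pt "-1 38 0 -21 0 0 0" --pt "-1 38 0 -21 0 0 0" --pt "-1 38 0 -21 0 0 0" --pt "-1 38 0 -21 0 0 0" --pt "-1 38 0 -21 0 0 0" --pt "-1 38 0 -21 0 0 0" --pt "-1 38 0 -21 0 0 0" --pt "-1 38 0 -21 0 0 0" --pt "-1 38 0 -21 0 0 0" --pt "-1 38 0 -21 0 0 0"

```text
time: 2.1
tool_pos: [0.6157, 0.1197, 0.3605]
tool_rot: [0.696, -0.695, 0.127, -0.127]
contact_force: [0.4, 0.5, -0.0]
gripper_width: 1.001
```

Call:
apply_moves --pt "-1 0 0 0 0 8.1 0" --pt "-1 0 0 0 0 8.1 0" --pt "-1 0 0 0 0 8.1 0" --pt "-1 0 0 0 0 8.1 0" --pt "-1 0 0 0 0 8.1 0" --pt "-1 0 0 0 0 8.1 0" --pt "-1 0 0 0 0 8.1 0" --pt "-1 0 0 0 0 8.1 0" --pt "-1 0 0 0 0 8.1 0" --pt "-1 0 0 0 0 0 0" --pt "-1 0 0 0 0 0 0"

```text
time: 3.2
tool_pos: [0.6147, 0.1212, 0.3603]
tool_rot: [0.485, -0.485, 0.515, -0.515]
contact_force: [-0.2, 0.4, 0.4]
gripper_width: 0.999
```

```bash
python3 -c "
from h import *
plan([.619,.114,.251],-3.8)
f=manip.grab_frame('side');cv2.imwrite('pics/s1.png',cv2.resize(f[150:270,150:310],(800,600),interpolation=cv2.INTER_CUBIC))
g=manip.grab_frame('top');cv2.imwrite('pics/t1.png',g)"
```

```text
t 3.2 pos [0.6147 0.1212 0.3603] jawyaw -3.46 down [-0.  0. -1.] F [-0.2  0.4  0.4] w 0.999 j [0.08 0.01 1.47 0.   1.66 0.14]
shift mm [  7.  109.3   4.7]
turn y 0.34
```

View pics/s1.png

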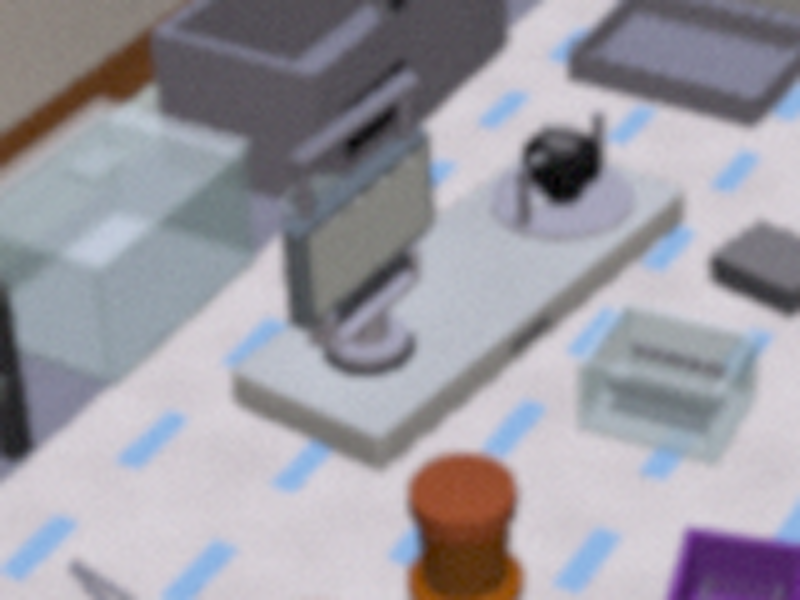

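Run:
```python
from h import *
def tri(a,b):
    (o1,d1),(o2,d2)=ray("top",*a),ray("side",*b);A=np.c_[d1,-d2];t=np.linalg.lstsq(A,o2-o1,rcond=None)[0]
    p,q=o1+t[0]*d1,o2+t[1]*d2;return ((p+q)/2).round(4),np.linalg.norm(p-q).round(4)
T=lambda u,v:(180+(u+.5)/5.3-.5,135+(v+.5)/5.3-.5)
S=lambda u,v:(150+(u+.5)/5-.5,150+(v+.5)/5-.5)
print(tri(T(37,60),S(300,170)),tri(T(314,60),S(412,82)))
s=lambda u,v,z:onz("side",*S(u,v),z).round(4)
print("FL",s(380,440,.045),"BL",s(235,378,.045),"FR",s(684,190,.045),"dial",s(563,200,.049))
print("dish",[s(*p,.065)[:2] for p in((580,368),(627,308),(758,345),(717,410))],"ringtop",s(566,145,.097))
```

```text
(array([0.618 , 0.1847, 0.2487]), np.float64(0.0043)) (array([0.6087, 0.0427, 0.2501]), np.float64(0.0027))
FL [0.5466 0.207  0.045 ] BL [0.685  0.1929 0.045 ] FR [ 0.4929 -0.2069  0.045 ] dial [ 0.5753 -0.1398  0.049 ]
dish [array([0.4434, 0.0844]), array([ 0.4465, -0.0021]), array([ 0.3355, -0.0041]), array([0.3299, 0.084 ])] ringtop [ 0.5781 -0.1511  0.097 ]
```

Call:
apply_moves --pt "-1 6.6 20 -0.8 0 0 0" --pt "-1 0 30 0 0 0 0" --pt "-1 0 30 0 0 0 0" --pt "-1 0 20 0 0 0 0" --pt "-1 0 10 0 0 0 0" --pt "0 0 0 0 0 0 0" --pt "0 0 0 0 0 0 0" --pt "1 0 0 0 0 0 0" --pt "1 0 0 0 0 0 0" --pt "1 0 0 0 0 0 0" --pt "1 0 0 0 0 0 0" --pt "1 0 0 0 0 0 0" --pt "1 0 0 0 0 0 0" --pt "1 0 0 0 0 0 0"

```text
time: 4.7
tool_pos: [0.6138, 0.1148, 0.2518]
tool_rot: [-0.484, 0.484, -0.515, 0.516]
contact_force: [-3.4, -0.2, 5.1]
gripper_width: 0.165
```

```bash
python3 -c "
from h import *
plan([.6106,.116,.251],20.5)"
```

```text
t 4.7 pos [0.6138 0.1148 0.2518] jawyaw -3.63 down [ 0.001  0.    -1.   ] F [-3.4 -0.2  5.1] w 0.165 j [0.07 0.05 1.61 0.   1.48 0.13]
shift mm [-1.   0.8 -3.2]
turn y -24.13
```

Call:
apply_moves --pt "1 0 0 -0.4 0 -3 0" --pt "1 0 0 -0.4 0 -3 0" --pt "1 0 0 -0.4 0 -3 0" --pt "1 0 0 -0.4 0 -3 0" --pt "1 0 0 -0.4 0 -3 0" --pt "1 0 0 -0.4 0 -3 0" --pt "1 0 0 -0.4 0 -3 0" --pt "1 0 0 -0.4 0 -3.2 0" --pt "1 0 0 0 0 0 0" --pt "1 0 0 0 0 0 0" --pt "1 0 0 0 0 0 0"

```text
time: 5.8
tool_pos: [0.6114, 0.1151, 0.2518]
tool_rot: [0.582, -0.58, 0.402, -0.404]
contact_force: [2.3, 4.8, 5.1]
gripper_width: 0.167
```

```bash
python3 -c "
from h import *
plan([.6106,.116,.251],20.5)
print(manip.state()['ft_torque'])"
```

```text
t 5.8 pos [0.6114 0.1151 0.2518] jawyaw 20.54 down [ 0.004  0.002 -1.   ] F [2.3 4.8 5.1] w 0.167 j [ 0.07  0.04  1.62  0.    1.47 -0.29]
shift mm [-1.1  0.8 -0.4]
turn y 0.04
[ 0.69686803 -0.49804403  0.05434507]
```

Call:
apply_moves --pt "1 0 0.2 -7.85 3 0 0" --pt "1 0 0.2 -7.85 3 0 0" --pt "1 0 0.2 -7.85 3 0 0" --pt "1 0 0.2 -7.85 3 0 0" --pt "1 0 0.2 -7.85 3 0 0" --pt "1 0 0.2 -7.85 3 0 0" --pt "1 0 0.2 -7.85 3 0 0" --pt "1 0 0.2 -7.85 3 0 0" --pt "1 0 0.2 -7.85 3 0 0" --pt "1 0 0.2 -7.85 3 0 0" --pt "1 0 0 0 0 0 0" --pt "1 0 0 0 0 0 0" --pt "1 0 0 0 0 0 0"

```text
time: 7.1
tool_pos: [0.5396, 0.0878, 0.2312]
tool_rot: [0.712, -0.411, 0.285, -0.493]
contact_force: [-8.7, -0.4, 8.7]
gripper_width: 0.167
```

```bash
python3 -c "
from h import *
plan([.6106,.116,.251],20.5)
p=manip.state()['tool_pos'];c=np.array([.6110,.1155,.101]);d=p-c;M=rot().as_matrix();print(np.linalg.norm(d),np.degrees(np.arctan2(np.hypot(d[0],d[1]),d[2])),np.degrees(np.arctan2(-d[1],-d[0])), np.degrees(np.arctan2(M[1,0],M[0,0])))"
```

```text
t 7.1 pos [0.5396 0.0878 0.2312] jawyaw 20.56 down [ 0.467  0.175 -0.866] F [-8.7 -0.4  8.7] w 0.167 j [-0.08 -0.44  2.13  0.26  0.99 -0.53]
shift mm [-1.5 21.  76.1]
turn y 0.06
0.15109745581788817 30.4716936472207 21.197642812343908 -69.43948340706781
```

Call:
apply_moves --pt "0.5 0 0 0 0 0 0" --pt "0.2 0 0 0 0 0 0" --pt "-0.2 0 0 0 0 0 0" --pt "-0.2 0 0 0 0 0 0" --pt "-0.2 0 0 0 0 0 0" --pt "-0.2 0 -15 0 0 0 0" --pt "-0.2 0 -30 0 0 0 0" --pt "-0.2 0 -40 0 0 0 0" --pt "-0.5 0 -40 0 -6 0 0" --pt "-1 0 0 0 -8 0 0" --pt "-1 0 0 0 -8 0 0" --pt "-1 0 0 0 -8 0 0" --pt "-1 0 0 0 0 0 0" --pt "-1 0 0 0 0 0 0"

```text
time: 8.5
tool_pos: [0.4818, 0.0663, 0.3377]
tool_rot: [0.582, -0.581, 0.403, -0.402]
contact_force: [0.6, 0.5, 1.0]
gripper_width: 1.005
```

```bash
python3 -c "
from h import *
plan([.5765,-.142,.25],-7.4-30)
f=manip.grab_frame('side');g=manip.grab_frame('top');cv2.imwrite('pics/t2.png',g);cv2.imwrite('pics/s2.png',f)
cv2.imwrite('pics/c2.png',np.vstack([cv2.resize(f[150:250,150:310],(480,300),interpolation=cv2.INTER_CUBIC),cv2.resize(g[130:230,170:330],(480,300),interpolation=cv2.INTER_CUBIC)]))"
```

```text
t 8.5 pos [0.4818 0.0663 0.3377] jawyaw 20.6 down [ 0.     0.001 -1.   ] F [0.6 0.5 1. ] w 1.005 j [-0.02 -0.32  1.81  0.    1.65 -0.38]
shift mm [228.3  87.6  15.3]
turn y 58.0
```

View pics/c2.png

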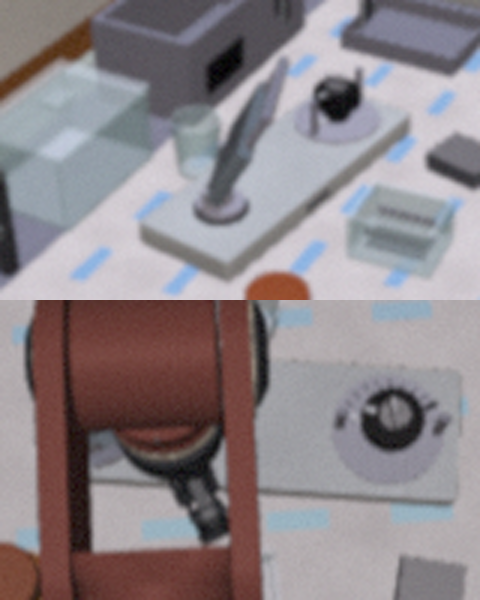

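Call:
apply_moves --pt "-1 38 0 2.5 0 0 0" --pt "-1 38 0 2.5 0 0 0" --pt "-1 38 0 2.5 0 0 0" --pt "-1 38 0 2.5 0 0 0" --pt "-1 38 0 2.5 0 0 0" --pt "-1 38 0 2.5 0 0 0" --pt "-1 0 40 0 0 -4 0" --pt "-1 0 40 0 0 0 0" --pt "-1 0 40 0 0 0 0" --pt "-1 0 40 0 0 0 0" --pt "-1 0 18 0 0 0 0" --pt "-1 0 0 0 0 0 0" --pt "-1 0 0 0 0 0 0"

```text
time: 9.9
tool_pos: [0.5756, -0.1425, 0.1618]
tool_rot: [0.595, -0.595, 0.382, -0.383]
contact_force: [-0.4, 0.7, 1.5]
gripper_width: 1.0
```

```bash
python3 -c "
from h import *
plan([.5765,-.142,.082],24.6)
f=manip.grab_frame('side');print(px('side',[.5765,-.142,.1]))
cv2.imwrite('pics/s3.png',cv2.resize(f[140:215,210:310],(800,600),interpolation=cv2.INTER_CUBIC))"
```

```text
t 9.9 pos [ 0.5756 -0.1425  0.1618] jawyaw 24.54 down [ 0.002 -0.001 -1.   ] F [-0.4  0.7  1.5] w 1.0 j [-0.37  0.05  1.77  0.    1.32 -0.8 ]
shift mm [-0.2 79.8  0.9]
turn y -0.06
[262.12657833 179.08329845]
```

View pics/s3.png

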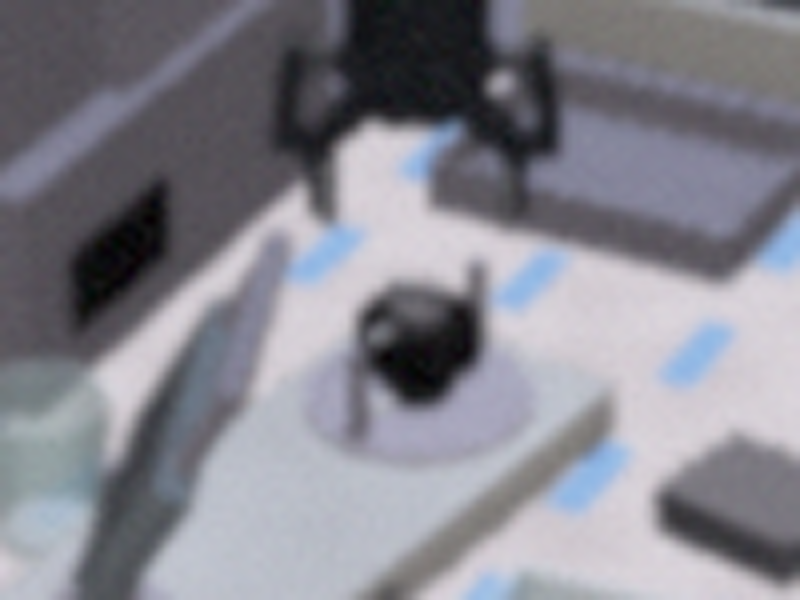

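Call:
apply_moves --pt "-1 0 25 1 0 0 0" --pt "-1 0 25 0 0 0 0" --pt "-1 0 20 0 0 0 0" --pt "-1 0 14 0 0 0 0" --pt "-1 0 0 0 0 0 0" --pt "1 0 0 0 0 0 0" --pt "1 0 0 0 0 0 0" --pt "1 0 0 0 0 0 0" --pt "1 0 0 0 0 0 0" --pt "1 0 0 0 0 0 0"

```text
time: 10.95
tool_pos: [0.5759, -0.1432, 0.0792]
tool_rot: [-0.594, 0.596, -0.382, 0.382]
contact_force: [-10.2, -2.3, 9.1]
gripper_width: 0.761
```

```bash
python3 -c "
from h import *
plan([.5765,-.142,.077],-38.4)
"
```

```text
t 10.95 pos [ 0.5759 -0.1432  0.0792] jawyaw 24.6 down [-0.003 -0.003 -1.   ] F [-10.2  -2.3   9.1] w 0.761 j [-0.37  0.14  1.82 -0.    1.18 -0.8 ]
shift mm [-0.8  2.2  1. ]
turn y 63.0
```

Call:
apply_moves --pt "1 0 0 -0.8 0 0 0" --pt "1 0 0 0 0 5 0" --pt "1 0 0 0 0 5 0" --pt "1 0 0 0 0 5 0" --pt "1 0 0 0 0 5 0" --pt "1 0 0 0 0 5 0" --pt "1 0 0 0 0 5 0" --pt "1 0 0 0 0 5 0" --pt "1 0 0 0 0 5 0" --pt "1 0 0 0 0 5 0" --pt "1 0 0 0 0 5 0" --pt "1 0 0 0 0 5 0" --pt "1 0 0 0 0 5 0" --pt "1 0 0 0 0 3 0" --pt "1 0 0 0 0 0 0" --pt "1 0 0 0 0 0 0"

```text
time: 12.55
tool_pos: [0.5763, -0.1432, 0.0792]
tool_rot: [-0.307, 0.308, -0.636, 0.637]
contact_force: [-4.5, -1.5, 3.9]
gripper_width: 0.756
```

```bash
python3 -c "
from h import *
plan([.5765,-.142,.077],-38.4)
"
```

```text
t 12.55 pos [ 0.5763 -0.1432  0.0792] jawyaw -38.44 down [ 0.    -0.002 -1.   ] F [-4.5 -1.5  3.9] w 0.756 j [-0.37  0.14  1.82 -0.    1.18  0.3 ]
shift mm [-1.1  2.2 -0.6]
turn y -0.04
```

Call:
apply_moves --pt "-1 0 0 0 0 0 0" --pt "-1 0 0 0 0 0 0" --pt "-1 0 0 0 0 0 0" --pt "-1 0 0 0 0 0 0" --pt "-1 0 0 0 0 -7 0" --pt "-1 0 0 0 0 -7 0" --pt "-1 0 0 0 0 -7 0" --pt "-1 0 0 0 0 -7 0" --pt "-1 0 0 0 0 -7 0" --pt "-1 0 0 0 0 -7 0" --pt "-1 0 0 0 0 -7 0" --pt "-1 0 0 0 0 -7 0" --pt "-1 0 0 0 0 -7 0" --pt "-1 0 0 0 0 0 0" --pt "-1 0 0 0 0 0 0"

```text
time: 14.05
tool_pos: [0.576, -0.142, 0.0765]
tool_rot: [0.594, -0.594, 0.383, -0.383]
contact_force: [0.2, -0.3, 0.3]
gripper_width: 0.995
```

Call:
apply_moves --pt "1 0 0 0 0 0 0" --pt "1 0 0 0 0 0 0" --pt "1 0 0 0 0 0 0" --pt "1 0 0 0 0 0 0" --pt "1 0 0 0 0 0 0" --pt "1 0 0 0 0 5 0" --pt "1 0 0 0 0 5 0" --pt "1 0 0 0 0 5 0" --pt "1 0 0 0 0 5 0" --pt "1 0 0 0 0 5 0" --pt "1 0 0 0 0 5 0" --pt "1 0 0 0 0 5 0" --pt "1 0 0 0 0 5 0" --pt "1 0 0 0 0 5 0" --pt "1 0 0 0 0 5 0" --pt "1 0 0 0 0 5 0" --pt "1 0 0 0 0 5 0" --pt "1 0 0 0 0 0 0" --pt "1 0 0 0 0 0 0"

```text
time: 15.95
tool_pos: [0.5768, -0.1424, 0.077]
tool_rot: [-0.325, 0.324, -0.628, 0.629]
contact_force: [4.0, -1.3, 1.2]
gripper_width: 0.763
```

Call:
apply_moves --pt "-1 0 0 0 0 0 0" --pt "-1 0 0 0 0 0 0" --pt "-1 0 0 0 0 0 0" --pt "-1 0 0 0 0 0 0" --pt "-1 0 -20 0 0 0 0" --pt "-1 0 -40 0 0 0 0" --pt "-1 0 -40 0 0 0 0" --pt "-1 0 -40 0 0 0 0" --pt "-1 0 -30 0 0 0 0" --pt "-1 40 0 -30 0 0 0" --pt "-1 40 0 -30 0 0 0" --pt "-1 40 0 -30 0 0 0" --pt "-1 40 0 -30 0 0 0" --pt "-1 40 0 -30 0 0 0" --pt "-1 0 0 0 0 0 0" --pt "-1 0 0 0 0 0 0"

```text
time: 17.55
tool_pos: [0.3371, -0.2185, 0.2467]
tool_rot: [-0.324, 0.323, -0.628, 0.629]
contact_force: [0.4, -0.5, 0.7]
gripper_width: 1.001
```

```bash
python3 -c "
from h import *
plan([.5763,-.1425,.25],-38.4)
g=np.mean([manip.grab_frame('top').astype(float) for _ in range(6)],0).astype(np.uint8);cv2.imwrite('pics/t4.png',g)
cv2.imwrite('pics/c4.png',cv2.resize(g[130:220,200:320],(800,600),interpolation=cv2.INTER_CUBIC))"
```

```text
t 17.55 pos [ 0.3371 -0.2185  0.2467] jawyaw -35.56 down [ 0.001 -0.001 -1.   ] F [ 0.4 -0.5  0.7] w 1.001 j [-0.76 -0.53  2.1   0.    1.56 -0.14]
shift mm [-200.9   -3.   150.4]
turn y 2.84
```

View pics/c4.png

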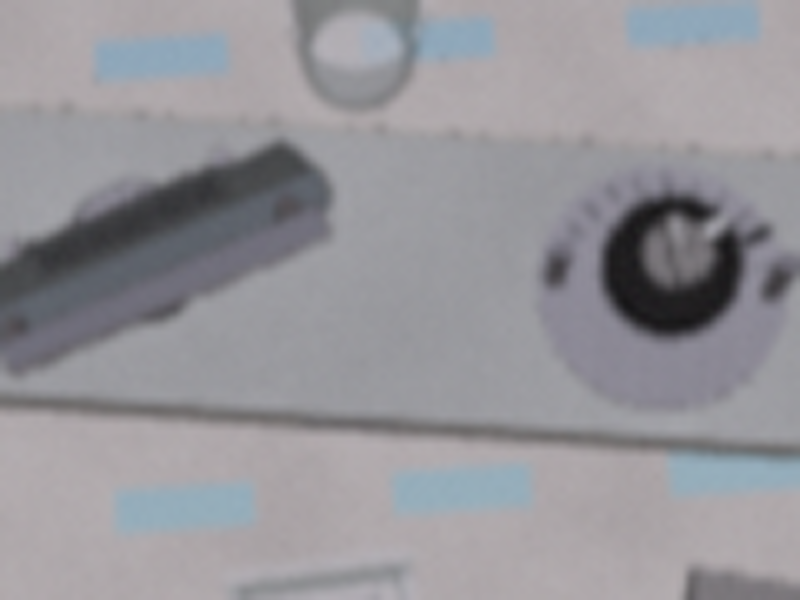

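```bash
python3 -c "
from h import *
g=cv2.imread('pics/t4.png');z=cv2.resize(g[152:194,279:323],(800,764),interpolation=cv2.INTER_CUBIC)[:600];z=cv2.convertScaleAbs(z,alpha=1.5,beta=-20)
cv2.imwrite('pics/c5.png',z)
s=manip.grab_frame('side')
"
```

```text
(no output)
```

View pics/c5.png

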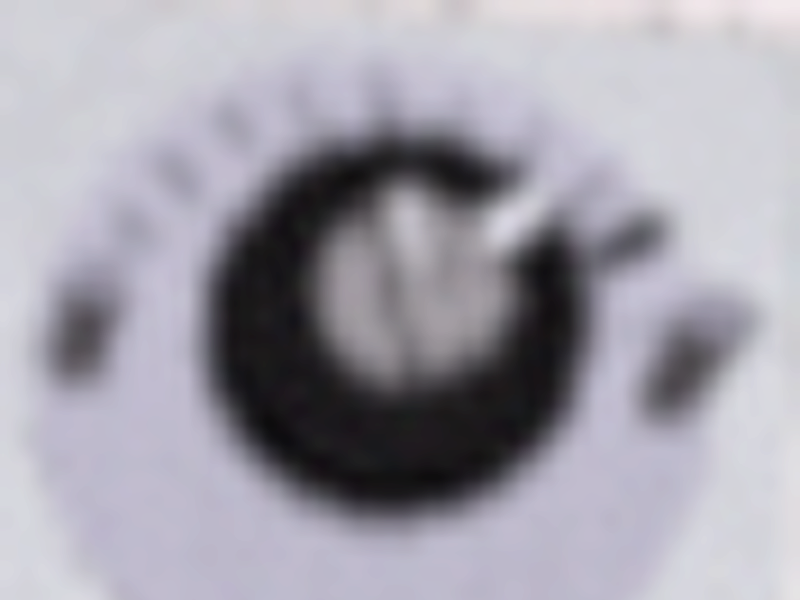

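```bash
cat > ang.py <<'E'
from h import *
def run(f):
    g=cv2.resize(cv2.imread(f)[150:200,274:326],None,fx=8,fy=8,interpolation=cv2.INTER_CUBIC).astype(int).mean(2)
    pt=lambda u,v,z:onz("top",274+(u+.5)/8-.5,150+(v+.5)/8-.5,z)[:2]
    v,u=np.mgrid[0:g.shape[0],0:g.shape[1]]
    def grid(z):
        a=np.array([pt(0,0,z),pt(g.shape[1],0,z),pt(0,g.shape[0],z)])
        return a[0]+(u/g.shape[1])[...,None]*(a[1]-a[0])+(v/g.shape[0])[...,None]*(a[2]-a[0])
    # ring disc centre from dark contour hull
    m=(g<75).astype(np.uint8);n,l,s,c=cv2.connectedComponentsWithStats(m);i=1+np.argmax(s[1:,4])
    cs,_=cv2.findContours((l==i).astype(np.uint8),cv2.RETR_EXTERNAL,cv2.CHAIN_APPROX_NONE)
    h=cv2.convexHull(np.vstack(cs))
    (cx,cy),rr=cv2.minEnclosingCircle(h);K1=pt(cx,cy,.097)
    K2=np.array([.5765,-.1425]);ya=np.array([.1285,.992]);xa=np.array([.992,-.1285])
    print("ring centre px",274+cx/8,150+cy/8,"r",rr/8,"K",K1)
    for K in(K1,K2):
        out=[]
        for z,lo,hi,br in((.097,.021,.030,1),(.056,.049,.060,0)):
            d=grid(z)-K;r=np.hypot(d[...,0],d[...,1]);a=np.degrees(np.arctan2(d@xa,d@ya))
            an=(r>lo)&(r<hi)&(a>8)&(a<(170 if br else 162)); 
            if not br: an&=(a>110)
            w=np.clip((g-110) if br else (105-g),0,None)*an
            out.append((round((a*w).sum()/w.sum(),1),round(1000*(r*w).sum()/w.sum(),1),round(np.sqrt((((a-(a*w).sum()/w.sum())**2)*w).sum()/w.sum()),1)))
        print("line",out[0],"tab",out[1])
for f in("pics/topavg.png","pics/t4.png"):run(f)
E
python3 ang.py
```

```text
ring centre px 301.0625 169.8125 r 10.870342254638672 K [ 0.57440949 -0.14208796]
line (np.float64(34.5), np.float64(25.1), np.float64(24.4)) tab (np.float64(139.1), np.float64(53.4), np.float64(12.3))
line (np.float64(20.4), np.float64(25.1), np.float64(6.2)) tab (np.float64(146.9), np.float64(54.1), np.float64(5.9))
ring centre px 300.9375 169.8125 r 10.712519645690918 K [ 0.57443594 -0.14169553]
line (np.float64(126.3), np.float64(25.6), np.float64(14.5)) tab (np.float64(140.5), np.float64(53.7), np.float64(12.0))
line (np.float64(133.8), np.float64(25.6), np.float64(7.8)) tab (np.float64(147.9), np.float64(54.2), np.float64(2.3))
```

```bash
cat > ang2.py <<'E'
from h import *
import sys
def run(f,lo):
    g=cv2.resize(cv2.imread(f)[150:200,274:326],None,fx=8,fy=8,interpolation=cv2.INTER_CUBIC).astype(int).mean(2)
    K=np.array([.576,-.142]);ya=np.array([.1285,.992]);xa=np.array([.992,-.1285])
    def meas(mask,z,w):
        v,u=np.nonzero(mask);w=w[v,u];q=np.array([onz("top",274+(a+.5)/8-.5,150+(b+.5)/8-.5,z)[:2]-K for a,b in zip(u,v)])
        d=(q*w[:,None]).sum(0)/w.sum();return np.degrees(np.arctan2(d@xa,d@ya)).round(1),(1e3*np.hypot(*d)).round(1)
    def sel(m,p,z):
        n,l,s,c=cv2.connectedComponentsWithStats(m.astype(np.uint8))
        q=px("top",[*p,z]);q=((q-[274,150])+.5)*8
        return l==1+np.argmin(np.hypot(*(c[1:]-q).T))
    al=np.radians(lo)
    for th in(135,150,160):
        m=sel(g>th,K+.025*(np.cos(al)*ya+np.sin(al)*xa),.097);print("line",th,m.sum(),meas(m,.097,g-th))
    al=np.radians(148)
    for th in(95,85,75):
        m=sel(g<th,K+.0535*(np.cos(al)*ya+np.sin(al)*xa),.056);print("tab",th,m.sum(),meas(m,.056,th-g))
for a in sys.argv[1:]:
    f,lo=a.split(",");print(f);run(f,float(lo))
E
python3 ang2.py pics/topavg.png,20 pics/t4.png,140
```

```text
pics/topavg.png
line 135 497 (np.float64(-0.3), np.float64(41.2))
line 150 52 (np.float64(-0.4), np.float64(41.3))
line 160 17 (np.float64(124.2), np.float64(80.2))
tab 95 1065 (np.float64(175.0), np.float64(55.8))
tab 85 740 (np.float64(175.2), np.float64(55.7))
tab 75 118 (np.float64(148.1), np.float64(53.4))
pics/t4.png
line 135 116 (np.float64(93.9), np.float64(16.5))
line 150 98 (np.float64(134.9), np.float64(25.5))Traceback (most recent call last):
  File "ang2.py", line 20, in <module>
    f,lo=a.split(",");print(f);run(f,float(lo))
                               ~~~^^^^^^^^^^^^^
  File "ang2.py", line 15, in run
    m=sel(g>th,K+.025*(np.cos(al)*ya+np.sin(al)*xa),.097);print("line",th,m.sum(),meas(m,.097,g-th))
                                                                                  ~~~~^^^^^^^^^^^^^
  File "ang2.py", line 7, in meas
    v,u=np.nonzero(mask);w=w[v,u];q=np.array([onz("top",274+(a+.5)/8-.5,150+(b+.5)/8-.5,z)[:2]-K for a,b in zip(u,v)])
                                              ~~~^^^^^^^^^^^^^^^^^^^^^^^^^^^^^^^^^^^^^^^^^
  File "h.py", line 7, in onz
    o,d=ray(n,u,v);return o+d*(z-o[2])/d[2]
        ~~~^^^^^^^
  File "h.py", line 4, in ray
    c=manip.calibration(n);T=np.array(c["T"]);d=np.linalg.inv(np.array(c["mtx"]))@[u,v,1.]
ValueError: time passes only in moves, steps and waits
```

Call:
apply_moves --pt "-1 -40 0 30 0 0 0" --pt "-1 -40 0 30 0 0 0" --pt "-1 -40 0 30 0 0 0" --pt "-1 -40 0 30 0 0 0" --pt "-1 -40.5 0 30.3 0 0 0" --pt "-1 0 0 0 0 -8 0" --pt "-1 0 0 0 0 -8 0" --pt "-1 0 35 0 0 -2 0" --pt "-1 0 40 0 0 0 0" --pt "-1 0 40 0 0 0 0" --pt "-1 0 35 0 0 0 0" --pt "-1 0 20 0 0 0 0" --pt "-1 0 0 0 0 0 0" --pt "1 0 0 0 0 0 0" --pt "1 0 0 0 0 0 0" --pt "1 0 0 0 0 0 0" --pt "1 0 0 0 0 0 0" --pt "1 0 0 0 0 0 0"

```text
time: 19.7
tool_pos: [0.5766, -0.142, 0.0785]
tool_rot: [-0.419, 0.418, -0.57, 0.57]
contact_force: [-4.0, 3.6, 6.3]
gripper_width: 0.757
```

Call:
apply_moves --pt "1 0 0 0 0 4 0" --pt "1 0 0 0 0 4 0" --pt "1 0 0 0 0 3.7 0" --pt "1 0 0 0 0 0 0" --pt "1 0 0 0 0 0 0" --pt "1 0 0 0 0 0 0"

```text
time: 20.3
tool_pos: [0.5769, -0.1421, 0.0784]
tool_rot: [-0.359, 0.358, -0.609, 0.61]
contact_force: [-2.9, 2.2, 5.8]
gripper_width: 0.761
```

```bash
python3 -c "
from h import *
plan([.5765,-.1422,.077],-29.1)"
```

```text
t 20.3 pos [ 0.5769 -0.1421  0.0784] jawyaw -29.1 down [ 0.002 -0.    -1.   ] F [-2.9  2.2  5.8] w 0.761 j [-0.37  0.14  1.82  0.    1.18  0.14]
shift mm [ 0.3  1.4 -0.3]
turn y -0.0
```

Call:
apply_moves --pt "-1 0 0 0 0 0 0" --pt "-1 0 0 0 0 0 0" --pt "-1 0 0 0 0 0 0" --pt "-1 0 0 0 0 0 0" --pt "-1 0 -20 0 0 0 0" --pt "-1 0 -40 0 0 0 0" --pt "-1 0 -40 0 0 0 0" --pt "-1 0 -40 0 0 0 0" --pt "-1 0 -30 0 0 0 0" --pt "-1 40 0 -30 0 0 0" --pt "-1 40 0 -30 0 0 0" --pt "-1 40 0 -30 0 0 0" --pt "-1 40 0 -30 0 0 0" --pt "-1 40 0 -30 0 0 0" --pt "-1 0 0 0 0 0 0" --pt "-1 0 0 0 0 0 0"

```text
time: 21.9
tool_pos: [0.3469, -0.2443, 0.2468]
tool_rot: [-0.358, 0.357, -0.61, 0.611]
contact_force: [0.0, 0.5, -0.2]
gripper_width: 0.996
```

```bash
sed -i 's/^from plant import manip/&\nimport functools\ncal=functools.cache(lambda n:manip.calibration(n))/; s/c=manip.calibration(n)/c=cal(n)/' h.py; sed -i 's/(135,150,160)/(140,150)/; s/(95,85,75)/(80,75)/' ang2.py
python3 -c "
from h import *
plan([.5763,-.1425,.25],-38.4)
g=np.mean([manip.grab_frame('top').astype(float) for _ in range(6)],0).astype(np.uint8);cv2.imwrite('pics/t6.png',g)
z=cv2.resize(g[152:194,279:323],(800,764),interpolation=cv2.INTER_CUBIC)[:600];cv2.imwrite('pics/c6.png',cv2.convertScaleAbs(z,alpha=1.5,beta=-20))"
python3 ang2.py pics/t4.png,135 pics/t6.png,145
```

```text
t 21.9 pos [ 0.3469 -0.2443  0.2468] jawyaw -29.29 down [ 0.001 -0.001 -1.   ] F [ 0.   0.5 -0.2] w 0.996 j [-0.79 -0.46  2.06  0.    1.54 -0.28]
shift mm [-201.    -3.   150.3]
turn y 9.11
pics/t4.png
line 140 27 (np.float64(93.3), np.float64(17.2))
line 150 98 (np.float64(134.9), np.float64(25.5))
tab 80 78 (np.float64(148.2), np.float64(53.8))
tab 75 8 (np.float64(148.2), np.float64(54.4))
pics/t6.png
line 140 275 (np.float64(145.7), np.float64(26.7))
line 150 89 (np.float64(145.5), np.float64(25.7))
tab 80 77 (np.float64(148.2), np.float64(54.0))
tab 75 6 (np.float64(148.2), np.float64(54.6))
```

View pics/c6.png

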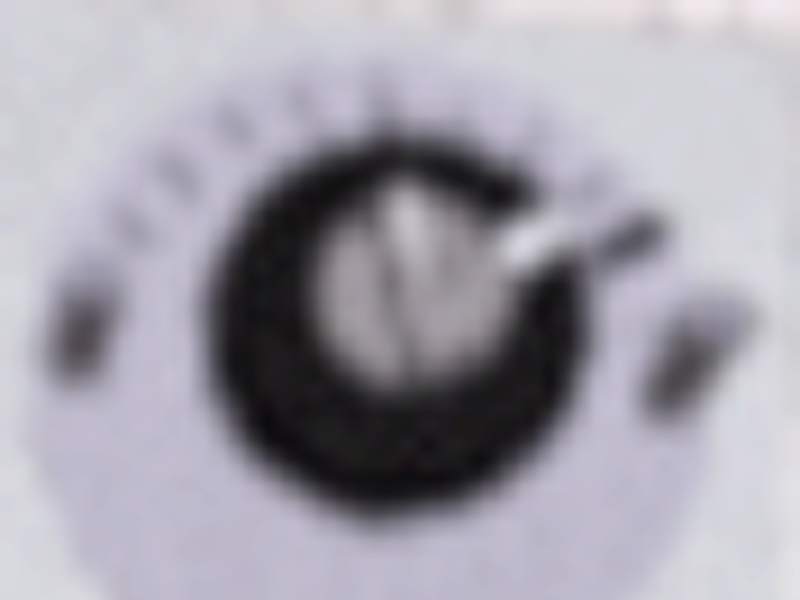

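Call:
apply_moves --pt "-1 -40 0 30 0 0 0" --pt "-1 -40 0 30 0 0 0" --pt "-1 -40 0 30 0 0 0" --pt "-1 -40 0 30 0 0 0" --pt "-1 -40.5 0 30.3 0 0 0" --pt "-1 0 0 0 0 -8 0" --pt "-1 0 35 0 0 0 0" --pt "-1 0 40 0 0 0 0" --pt "-1 0 40 0 0 0 0" --pt "-1 0 35 0 0 0 0" --pt "-1 0 20 0 0 0 0" --pt "-1 0 0 0 0 0 0" --pt "1 0 0 0 0 0 0" --pt "1 0 0 0 0 0 0" --pt "1 0 0 0 0 0 0" --pt "1 0 0 0 0 0 0" --pt "1 0 0 0 0 0 0" --pt "1 0 0 0 0 1.7 0" --pt "1 0 0 0 0 0 0" --pt "1 0 0 0 0 0 0"

```text
time: 24.2
tool_pos: [0.5768, -0.1418, 0.0784]
tool_rot: [-0.392, 0.39, -0.589, 0.589]
contact_force: [-2.1, 3.6, 5.6]
gripper_width: 0.756
```

Call:
apply_moves --pt "-1 0 0 0 0 0 0" --pt "-1 0 0 0 0 0 0" --pt "-1 0 0 0 0 0 0" --pt "-1 0 0 0 0 0 0" --pt "-1 0 -20 0 0 0 0" --pt "-1 0 -40 0 0 0 0" --pt "-1 0 -40 0 0 0 0" --pt "-1 0 -40 0 0 0 0" --pt "-1 0 -30 0 0 0 0" --pt "-1 40 0 -30 0 0 0" --pt "-1 40 0 -30 0 0 0" --pt "-1 40 0 -30 0 0 0" --pt "-1 40 0 -30 0 0 0" --pt "-1 40 0 -30 0 0 0" --pt "-1 0 0 0 0 0 0" --pt "-1 0 0 0 0 0 0"

```text
time: 25.8
tool_pos: [0.3594, -0.2688, 0.2467]
tool_rot: [-0.39, 0.39, -0.589, 0.59]
contact_force: [0.4, 0.1, 0.5]
gripper_width: 1.002
```

```bash
python3 -c "
from h import *
plan([.5763,-.1425,.25],-38.4)
g=np.mean([manip.grab_frame('top').astype(float) for _ in range(6)],0).astype(np.uint8);cv2.imwrite('pics/t7.png',g);cv2.imwrite('pics/c7.png',cv2.resize(g,(800,600),interpolation=cv2.INTER_CUBIC))
T=lambda u,v,z:onz('top',200+(u+.5)/6.667-.5,130+(v+.5)/6.667-.5,z)
# bar ends in c4 (bar centre line) at z=.231
a,b=T(15,362,.231),T(322,228,.231);print(a,b,np.linalg.norm(a-b),np.degrees(np.arctan2(*(a-b)[:2]))) "
python3 ang2.py pics/t7.png,147
```

```text
t 25.8 pos [ 0.3594 -0.2688  0.2467] jawyaw -23.0 down [ 0.001 -0.001 -1.   ] F [0.4 0.1 0.5] w 1.002 j [-0.81 -0.39  2.01  0.    1.52 -0.41]
shift mm [-201.    -3.1  150.4]
turn y 15.4
[0.51532149 0.15034743 0.231     ] [0.56364346 0.02184788 0.231     ] 0.13728491117161717 -20.608657090421666
pics/t7.png
line 140 81 (np.float64(147.9), np.float64(28.7))
line 150 83521 (np.float64(-115.1), np.float64(25.2))
tab 80 75 (np.float64(148.2), np.float64(53.7))
tab 75 271 (np.float64(175.5), np.float64(55.7))
```

View pics/c7.png

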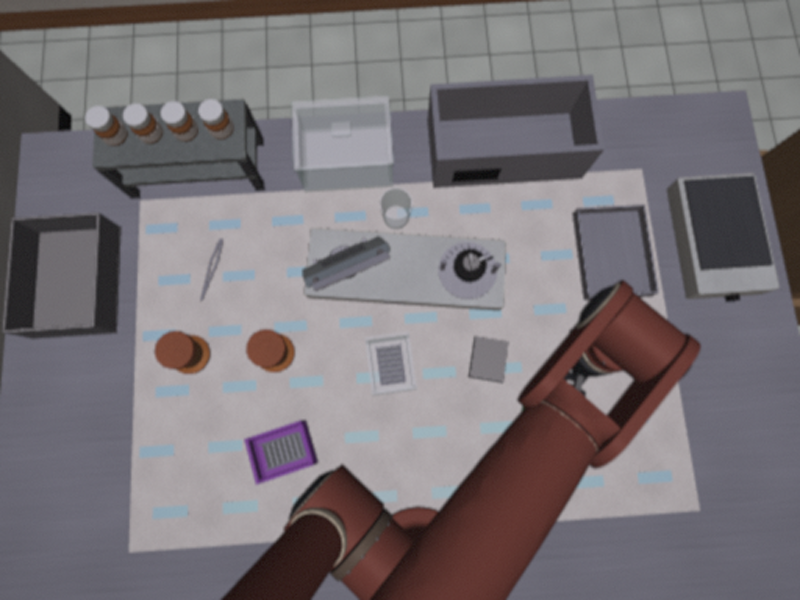

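```bash
python3 -c "
from plant import manip
print(manip.job_done())"
```

```text
the job is handed in; nothing more can be done
None
```

The lamp is set up as asked and the job is handed in. It took about 26 s of robot time, and the gripper finished clear of everything.

- **Swivel:** I pinched the panel's bar from above and turned the panel about 24°. It now faces 20.5° in world yaw, towards the clear dish. The last picture gives 20.6°; the computed direction to the dish is 20.4–20.8°. My two views of the dish differed by about 1 cm sideways, which could shift that direction by 1–2°.
- **Lean:** I leaned the panel forward to about 30°. The tool's own position gave 30.5° just before release, and I judged the later pictures by eye only.
- **Outer ring:** I turned it clockwise in four grips, by 63°, 60°, 11.7° and 1.7°, letting go between them.
    - **Alignment:** In the last picture its white line reads about 147.9° and the tab about 148.2°. The knob centre is known to 1–2 mm, so alignment is good to about 2°.
    - **Not seen directly:** The pointer tip was hidden under the ring, so I relied on the line on top. A second threshold of the line/tab check picked up the wrong patch on that picture, so I ignored it.
- **Everything else:** The inner knob and tab looked unchanged in the close crops before the last 1.7° nudge. In the last picture the dish, jars, beaker, slide box, tray and forceps are where they began. The arm hides the bottle and the green dish there, and nothing was seen to touch either.

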